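# Put up the fold-away light panel and hold it

### The arm

A 6-joint arm with a two-finger parallel gripper is mounted at the origin on the work surface. World frame = base frame: x ahead of the robot, y to its left, z up, the work surface at z = 0. Lengths are in m, angles in rad, forces in N, time in s.
With the tool pointing down it reaches from about 0.25 to 0.775 m from the base axis. Payload 4 kg.
Tool frame: the origin (TCP) lies at the very end of the fingers, on their centre line; the grasp point (between the pads) lies 19 mm behind it (ctrl.grip_point_offset is the distance from the TCP to the grasp point, in m); z points along the fingers, y is the line along which they close (so a half turn about z gives the same grasp; the last joint's range is limited). The gripper opens to 94 mm and grips with 3 to 60 N. Pads are 16 mm wide; open, the fingers measure 119 mm over their backs; the gripper's body (75 mm by 177 mm) begins 78 mm behind the grasp point.
Start: joints at [1.042, 0.087, 1.371, -0, 1.684, -0.103], TCP at [0.227, 0.501, 0.206] pointing down, gripper open.
Joint ranges: [-3.1, 3.1], [-0.76, 2.03], [0.27, 2.55], [-1.08, 4.22], [0.17, 2.65], [-2.57, 2.57]. Speed limits (rad/s): [2.79, 2.79, 3.14, 3.14, 3.14, 3.14].

### API

Orientations are given as a unit quaternion [w, x, y, z].
In Python, from station import ctrl gives the robot as it stands.
- The arm moves only by the tool drive_tool, never from a script. Its argument "motion" is a list of rows, each an object of numbers: "gripper": the opening, from -1 (shut) to 1 (fully open); "dx", "dy", "dz": the shift along the tool's x, y, z normalised to -1 to 1, where 1 is 0.25 m; "roll": the turn about the tool's z normalised to -1 to 1, where 1 is 90 degrees. In form: [{"gripper": .., "dx": .., "dy": .., "dz": .., "roll": ..}, ...]. A call has 1 to 10 rows; each row shifts and turns the commanded pose from where the row before left it, along the tool's axes as they then stand; what a row does not reach is not made up. A row lasts 1/10 s, in which the tool goes at most 50 mm and 8.59 degrees, less where a joint would pass 70% of its speed; a pose out of reach is approached as far as the arm can. A call with a number of a shift or a turn outside -1 to 1 is refused whole. A call with a gripper value outside its range is refused whole. The fingers move at their own pace and stop on an object; the grip force is fixed at half the most. Time passes only in rows, so rows that do not move let the fingers close. It gives the time, the measured TCP pose, the force, the opening and the grip force at its end, in the units of the state.
- ctrl.state(): the state, without advancing time (a new reading comes with each control period).
- ctrl.get_image(name): name is "scene" or "top" or "wrist"; returns a dict with "image" (400x640x3 uint8, red, green, blue), "intrinsics" (3x3 intrinsics, pixels), "D" ([k1, k2, p1, p2, k3] as OpenCV has them; the pictures are not rectified), "view" (4x4, takes a point from world to camera coordinates). Camera axes: x right, y down, z forward; pixel columns grow to the right and rows downward; lengths in m; the calibration is good to about 2 mm. A picture is of the moment at which its call begins. There is no depth.
- ctrl.close_job(): hands the job in; it is judged then, once.
Trained networks look in the newest picture that a camera, given by its name, has taken for a name from the list of things; names that differ only in an ending like _2 or _b are one class to them, and where a whole thing is asked for, a point or a joint stands for the part that bears it (a point fixed in the world has none). Each returns a list of dicts, best first, with "confidence" (0 to 1); they miss things now and then, are a little off and sometimes report something else, mostly with a low value. They report only what shows in the picture. A call takes as long as a camera call.
- ctrl.search_frame(camera, label): "location" ([row, column] in pixels, amid what is visible of it).
- ctrl.regions_of(camera, label): "mask" (400x640 bool, what is visible of it) and "location" ([row, column] in pixels, amid what is visible of it).
The state is a dict: "clock": time; "q": joint angles; "joint_vel": joint speeds; "tau": joint torques, N m; "tool_pos": TCP position; "eef_rot": TCP orientation; "ft_force": force on the tool from outside, world axes, zero at the start; "moment": the same for the moment, N m; "finger_gap": finger opening in m; "gripper_force": force on a finger pad.
Only numpy, scipy, OpenCV 4.12 (cv2) and the standard library are available. Lean on these libraries where they do the work, as an engineer would, in place of code of your own. Each camera call takes 0.05 s, during which the arm holds its last target. There are 200 camera calls.

### The job

The low white unit has a drawer with a steel bar handle: pull it all the way out. Then, with the light panel still lying flat in the drawer, flip its blue-footed kickstand over centre to its far stop, and only then raise the panel and hold it upright by its orange ball knob: its hinge is sprung and it falls flat if let go, so finish while still holding the knob. Leave the petri dishes and the bottle beside the drawer alone.

Things in the scene. Friction and masses are not known exactly. Their poses are not given: they have to be found in the camera images.
- cabinet: Low white drawer unit fixed to the bench, 335 deep x 260 wide x 105 mm high, with one drawer; a flat slide box (31 mm high) lies on its top. Origin: centre of the carcass's front edge at the bench surface (z 0); x points into the unit (away from the opening), y along its front, z up. The drawer slides out along -x. Unit yaw within 0.15 rad of facing the robot.
- drawer (a joint): How far the drawer still is to be pulled, m: 0 fully out at its stop, 0.24 shut; starts ajar at 0.14 to 0.19. It slides stiffly (about 5 N plus a little damping) and stays where left. Its pale wood front is 15 mm thick and 81 mm high (top edge 93 mm above the bench); side walls' tops are 78 mm above the bench, 214 mm apart inside; the floor's top is 18 mm above the bench.
- drawer_handle (a point): Middle of the drawer's steel bar handle: round bar about 10 mm thick, 120 mm long along y, 35 mm in front of the drawer's front face (30 mm free gap behind it), 70 mm above the bench.
- panel (a joint): Angle of the light panel (black frame, white diffuser, 98 mm from hinge to free edge x 170 wide x 12 mm thick), rad: 0 flat in the drawer, free edge towards the robot; 1.571 upright; 1.65 its stop, the kickstand's foot on the rubber step behind. About 0.3 kg, and a spring of 0.1 N m/rad (slack at -0.8 rad) pulls it flat when let go; 2 to 3 N at the knob holds it.
- knob: Orange ball knob, 24 mm in diameter, on a thin neck at the middle of the panel's free edge; it swivels freely about y, so the panel turns while the ball is gripped. Origin: ball centre. Panel flat: 48 mm above the bench, 35 mm from the inside of the drawer front, free to both sides in y; the panel's hinge axis is 125 mm beyond it in x, 12 mm lower. Upright: 125 mm above, 12 mm beyond the hinge.
- kickstand (a joint): Angle of the kickstand on the upper (back) side of the panel, rad: 0 stowed, pointing to the free edge and 12 degrees above the panel; 2.18 far stop, pointing back over the hinge. It turns about y, up and over towards the hinge. Its foot is weighted (80 g in all): with the panel flat it falls back to 0 from below 1.36 rad and on to 2.18 from beyond it. About 1 N flips it.
- dishes: Bystander: stack of petri dishes, 59 mm in diameter, 70 mm high, standing on the bench beside the drawer's path. Origin: centre of its underside.
- media_bottle: Bystander: amber bottle with blue cap, 56 mm in diameter, 100 mm high, standing on the bench beside the drawer's path. Origin: centre of its underside.
- foot: Blue ball foot of the kickstand, 16 mm in diameter, at the end of its steel leg; it swivels freely about y. Origin: ball centre, 60 mm from the kickstand's pivot axis (along y). The pivot lies, panel flat, 75 mm beyond the knob in x and 12 mm above the knob's centre (60 mm above the bench). Stowed, the foot's centre is 72 mm above the bench and 30 mm above the panel's top, free to both sides in y.

How it is judged:
On the way, in this order (a step that is already met when the one before it is completed fails the run):
1. the drawer is fully open, the panel still flat and the kickstand still stowed (value of joint drawer below 0.015 m and value of joint panel below 0.2 rad and value of joint kickstand below 0.5 rad), for 0.2 s.
2. the kickstand is over centre at its far stop with the panel still flat (value of joint kickstand above 2.05 rad and value of joint panel below 0.2 rad and value of joint drawer below 0.03 m), for 0.2 s.
At the end, for the whole second after the job is handed in: The panel is upright (more than 1.46 rad, within 6 degrees of vertical or back to its stop) and still, carried by the fingers on its knob (more than 0.8 N), with the kickstand at its far stop (more than 2.05 rad) and the drawer out to within 30 mm of its stop (value of joint panel above 1.46 rad and velocity of joint panel between -0.15 and 0.15 rad/s and value of joint kickstand above 2.05 rad and value of joint drawer below 0.03 m and contact force between the fingers and knob above 0.8 N); the arm keeps its last pose, push and grip.
It fails at once if the petri dishes are disturbed (distance of dishes from where it was at the start of the episode above 0.02 m or angle between dishes's own z axis and vertical above 0.3 rad).
It fails at once if the bottle is disturbed (distance of media_bottle from where it was at the start of the episode above 0.02 m or angle between media_bottle's own z axis and vertical above 0.3 rad).
It also fails if it takes over 69 s, if anything falls off the work surface, if the arm or the gripper's body presses on something with over 40 N, if the wrist force passes 120 N, or if a joint passes its speed limit or range.

## Working session

There is one attempt and no reset: what is moved stays moved. The work goes in short steps, Python scripts to look and compute and a tool call to move; the robot and the scene stay as the last step left them, time stands still between calls to the robot, and variables do not carry over. Pictures are saved under pics/ and viewed, at most 10 in all, crops included, and the job is handed in when it is done.

Besides the shell and the picture viewer there is one more tool, called after ">>>" in YAML: its name, and indented under it one key for each argument. drive_tool: Moves the arm, as the interface text tells. Scaled input: -1 to 1 covers 0.25 m each way for a shift and 90 degrees each way for a turn. Its arguments: {"type":"object","properties":{"motion":{"type":"array"}},"required":["motion"]}

```bash
mkdir -p pics; ls
cat > h.py <<'E'
import numpy as np, cv2
from station import ctrl
def grab(cam,fn=None):
    d=ctrl.get_image(cam)
    if fn: cv2.imwrite('pics/'+fn,cv2.cvtColor(d['image'],cv2.COLOR_RGB2BGR))
    return d
def on_z(d,loc,z):
    uv=np.array([[[loc[1],loc[0]]]],float)
    n=cv2.undistortPoints(uv,np.array(d['intrinsics'],float),np.array(d['D'],float))[0,0]
    V=np.array(d['view']);R,t=V[:3,:3],V[:3,3]
    c=-R.T@t; r=R.T@np.array([n[0],n[1],1]); return c+r*(z-c[2])/r[2]
def proj(d,p):
    V=np.array(d['view']);rv=cv2.Rodrigues(V[:3,:3])[0]
    return cv2.projectPoints(np.array(p,float).reshape(-1,1,3),rv,V[:3,3],np.array(d['intrinsics'],float),np.array(d['D'],float))[0][:,0]
E
python3 - <<'E'
from h import *
s=ctrl.state();print({k:np.round(v,3).tolist() for k,v in s.items()})
for cam in('top','scene'):
    d=grab(cam,cam+'0.png')
    for n,z in(('drawer_handle',.07),('knob',.048),('foot',.072),('dishes',.035),('media_bottle',.05),('cabinet',.1),('panel',.04)):
        for r in ctrl.search_frame(cam,n)[:2]: print(cam,n,round(r['confidence'],2),np.round(r['location']),np.round(on_z(d,r['location'],z),3))
E
```

```text
pics
{'clock': 0.0, 'q': [1.042, 0.088, 1.372, -0.0, 1.684, -0.103], 'joint_vel': [-0.0, -0.001, -0.0, -0.0, -0.002, -0.001], 'tau': [0.0, -34.02, -30.242, 0.072, 0.033, -0.0], 'tool_pos': [0.227, 0.5, 0.204], 'eef_rot': [-0.0, 0.211, 0.977, -0.001], 'ft_force': [-0.329, -0.268, -0.058], 'moment': [-0.021, 0.074, -0.043], 'gripper_force': 0.0, 'finger_gap': 0.094}
top dishes 0.36 [147. 336.] [ 0.726 -0.029  0.035]
top media_bottle 0.57 [216. 245.] [0.561 0.181 0.05 ]
top cabinet 0.71 [ 95. 341.] [ 0.829 -0.04   0.1  ]
top cabinet 0.61 [145. 336.] [ 0.711 -0.028  0.1  ]
scene drawer_handle 0.87 [236. 336.] [ 0.702 -0.037  0.07 ]
scene knob 0.19 [254. 209.] [ 0.559 -0.261  0.048]
scene dishes 0.93 [251. 208.] [ 0.543 -0.257  0.035]
scene media_bottle 0.61 [157. 367.] [0.567 0.178 0.05 ]
scene media_bottle 0.61 [234. 333.] [ 0.684 -0.031  0.05 ]
scene cabinet 0.82 [299. 398.] [ 0.896 -0.055  0.1  ]
scene panel 0.45 [243. 349.] [ 0.719 -0.015  0.04 ]
```

View pics/top0.png

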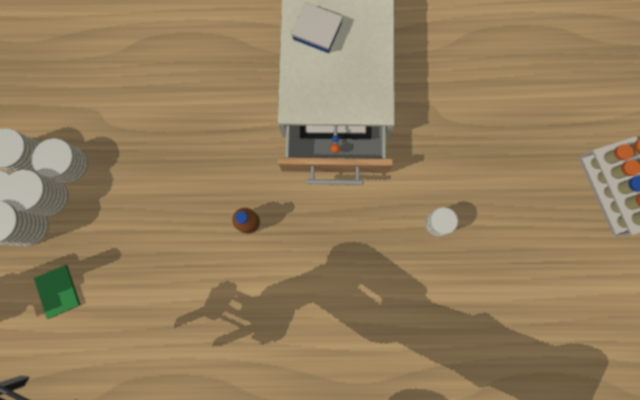

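View pics/scene0.png

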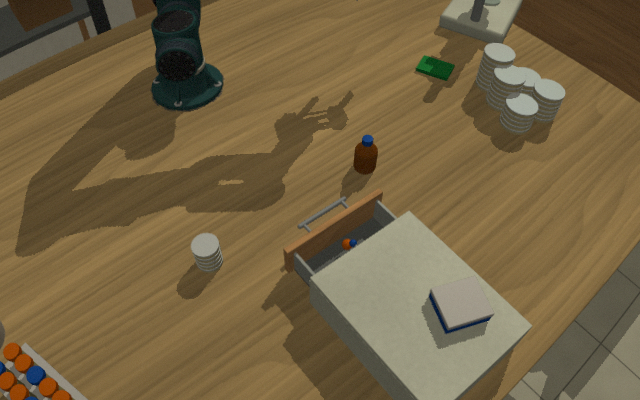

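The drawer is ajar in both pictures. In the top view the handle bar runs (308,182)–(363,183), with the orange knob at (335,149), the blue foot at about (335,140), the bottle at (245,219) and the dishes at (442,222). I'll fit positions from these.

Run:
```python
from h import *
d=grab('top')
im=cv2.cvtColor(d['image'],cv2.COLOR_RGB2HSV).astype(int)
def blob(box,lo,hi):
    r0,r1,c0,c1=box; s=im[r0:r1,c0:c1]; m=np.all((s>=lo)&(s<=hi),axis=2)
    r,c=np.nonzero(m); return (r.mean()+r0,c.mean()+c0,len(r))
k=blob((135,158,320,350),(0,170,120),(14,255,255)); f=blob((130,150,320,350),(100,120,60),(130,255,255))
print('knob',k,on_z(d,k,.048),'foot',f,on_z(d,f,.072))
for n,p,z in(('hL',(182,308),.07),('hR',(183,363),.07),('frontL',(161,279),.093),('frontR',(162,392),.093),('cabL',(124,279),.105),('cabR',(124,394),.105),('cabBackL',(0,282.5),.105),('cabBackR',(0,394),.105),('dish',(221,443),.07),('bottle',(217,242),.1)):
    print(n,on_z(d,p,z).round(4))
c=cv2.resize(d['image'][110:240,230:460],None,fx=3.4,fy=3.4,interpolation=cv2.INTER_CUBIC)
cv2.imwrite('pics/crop1.png',c[:,:,::-1])
```

```text
knob (np.float64(147.9), np.float64(334.62), 50) [ 0.71951382 -0.02497625  0.048     ] foot (np.float64(137.80645161290323), np.float64(335.0), 31) [ 0.73670578 -0.02582349  0.072     ]
hL [0.6347 0.0368 0.07  ]
hR [ 0.6306 -0.0873  0.07  ]
frontL [0.6787 0.1002 0.093 ]
frontR [ 0.6726 -0.1509  0.093 ]
cabL [0.7607 0.0993 0.105 ]
cabR [ 0.7563 -0.1567  0.105 ]
cabBackL [1.0614 0.0922 0.105 ]
cabBackR [ 1.0551 -0.167   0.105 ]
dish [ 0.5426 -0.2612  0.07  ]
bottle [0.5532 0.1792 0.1   ]
```

View pics/crop1.png

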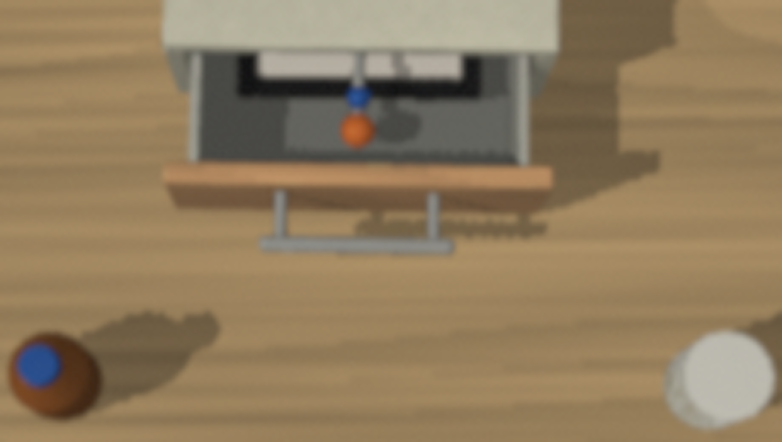

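The unit's yaw is about -0.024 rad, the handle centre about (0.634,-0.024), and the drawer has about 0.166 m left to go. First I turn the tool so the fingers close along the cabinet's x.

>>> drive_tool:
  motion:
    - {"gripper": -0.4,"dx": 0,"dy": 0,"dz": 0,"roll": 0.093}
    - {"gripper": -0.4,"dx": 0,"dy": 0,"dz": 0,"roll": 0.093}
    - {"gripper": -0.4,"dx": 0,"dy": 0,"dz": 0,"roll": 0.093}
    - {"gripper": -0.4,"dx": 0,"dy": 0,"dz": 0,"roll": 0.093}
    - {"gripper": -0.4,"dx": 0,"dy": 0,"dz": 0,"roll": 0.093}
    - {"gripper": -0.4,"dx": 0,"dy": 0,"dz": 0,"roll": 0.093}
    - {"gripper": -0.4,"dx": 0,"dy": 0,"dz": 0,"roll": 0.093}
    - {"gripper": -0.4,"dx": 0,"dy": 0,"dz": 0,"roll": 0.093}

```text
clock: 1.65
tool_pos: [0.2272, 0.5009, 0.2055]
eef_rot: [-0.0, 0.718, 0.697, 0.0]
ft_force: [-0.2, -0.6, -0.1]
finger_gap: 0.0334
gripper_force: 0.0
```

>>> drive_tool:
  motion:
    - {"gripper": -0.4,"dx": -0.147,"dy": 0.12,"dz": 0,"roll": 0}
    - {"gripper": -0.4,"dx": -0.147,"dy": 0.12,"dz": 0,"roll": 0}
    - {"gripper": -0.4,"dx": -0.147,"dy": 0.12,"dz": 0,"roll": 0}
    - {"gripper": -0.4,"dx": -0.147,"dy": 0.12,"dz": 0,"roll": 0}
    - {"gripper": -0.4,"dx": -0.147,"dy": 0.12,"dz": 0,"roll": 0}
    - {"gripper": -0.4,"dx": -0.147,"dy": 0.12,"dz": 0,"roll": 0}
    - {"gripper": -0.4,"dx": -0.147,"dy": 0.12,"dz": 0,"roll": 0}
    - {"gripper": -0.4,"dx": -0.147,"dy": 0.12,"dz": 0,"roll": 0}
    - {"gripper": -0.4,"dx": -0.147,"dy": 0.12,"dz": 0,"roll": 0}
    - {"gripper": -0.4,"dx": -0.147,"dy": 0.12,"dz": 0,"roll": 0}

```text
clock: 2.65
tool_pos: [0.5194, 0.1247, 0.2057]
eef_rot: [0.0, 0.715, 0.699, 0.0]
ft_force: [0.2, 0.3, -0.3]
finger_gap: 0.0282
gripper_force: 0.0
```

>>> drive_tool:
  motion:
    - {"gripper": -0.4,"dx": -0.147,"dy": 0.12,"dz": 0,"roll": 0}
    - {"gripper": -0.4,"dx": -0.147,"dy": 0.12,"dz": 0,"roll": 0}
    - {"gripper": -0.4,"dx": -0.147,"dy": 0.12,"dz": 0,"roll": 0}
    - {"gripper": -0.4,"dx": -0.147,"dy": 0.12,"dz": 0,"roll": 0}
    - {"gripper": -0.4,"dx": 0,"dy": 0,"dz": 0,"roll": 0}
    - {"gripper": -0.4,"dx": 0,"dy": 0,"dz": 0,"roll": 0}
    - {"gripper": -0.4,"dx": 0,"dy": 0,"dz": 0,"roll": 0}

```text
clock: 3.35
tool_pos: [0.6345, -0.0225, 0.2056]
eef_rot: [-0.0, 0.715, 0.699, 0.0]
ft_force: [-0.4, 0.4, -0.2]
finger_gap: 0.028
gripper_force: 0.0
```

>>> drive_tool:
  motion:
    - {"gripper": -0.4,"dx": 0,"dy": 0,"dz": 0.15,"roll": 0}
    - {"gripper": -0.4,"dx": 0,"dy": 0,"dz": 0.15,"roll": 0}
    - {"gripper": -0.4,"dx": 0,"dy": 0,"dz": 0.1,"roll": 0}
    - {"gripper": -0.4,"dx": 0,"dy": 0,"dz": 0.05,"roll": 0}
    - {"gripper": -0.4,"dx": 0,"dy": 0,"dz": 0.04,"roll": 0}
    - {"gripper": -0.4,"dx": 0,"dy": 0,"dz": 0.03,"roll": 0}
    - {"gripper": -0.4,"dx": 0,"dy": 0,"dz": 0,"roll": 0}

```text
clock: 4.05
tool_pos: [0.6349, -0.023, 0.0756]
eef_rot: [0.0, 0.715, 0.699, 0.0]
ft_force: [-0.1, -0.2, 0.4]
finger_gap: 0.028
gripper_force: 0.0
```

>>> drive_tool:
  motion:
    - {"gripper": -0.4,"dx": 0,"dy": 0,"dz": 0.03,"roll": 0}
    - {"gripper": -0.4,"dx": 0,"dy": 0,"dz": 0.03,"roll": 0}
    - {"gripper": -0.4,"dx": 0,"dy": 0,"dz": 0.03,"roll": 0}
    - {"gripper": -1,"dx": 0,"dy": 0,"dz": 0,"roll": 0}
    - {"gripper": -1,"dx": 0,"dy": 0,"dz": 0,"roll": 0}
    - {"gripper": -1,"dx": 0,"dy": 0,"dz": 0,"roll": 0}
    - {"gripper": -1,"dx": 0,"dy": 0,"dz": 0,"roll": 0}
    - {"gripper": -1,"dx": 0,"dy": 0,"dz": 0,"roll": 0}

```text
clock: 4.85
tool_pos: [0.6349, -0.0234, 0.053]
eef_rot: [-0.0, 0.715, 0.699, -0.0]
ft_force: [-1.0, -1.0, -0.7]
finger_gap: 0.0102
gripper_force: 30.0
```

Gripped the bar (10 mm gap, 30 N). Pulling along -tool y.

>>> drive_tool:
  motion:
    - {"gripper": -1,"dx": 0,"dy": -0.03,"dz": 0,"roll": 0}
    - {"gripper": -1,"dx": 0,"dy": -0.06,"dz": 0,"roll": 0}
    - {"gripper": -1,"dx": 0,"dy": -0.07,"dz": 0,"roll": 0}
    - {"gripper": -1,"dx": 0,"dy": -0.07,"dz": 0,"roll": 0}
    - {"gripper": -1,"dx": 0,"dy": -0.07,"dz": 0,"roll": 0}
    - {"gripper": -1,"dx": 0,"dy": -0.07,"dz": 0,"roll": 0}
    - {"gripper": -1,"dx": 0,"dy": -0.07,"dz": 0,"roll": 0}
    - {"gripper": -1,"dx": 0,"dy": -0.06,"dz": 0,"roll": 0}
    - {"gripper": -1,"dx": 0,"dy": -0.05,"dz": 0,"roll": 0}
    - {"gripper": -1,"dx": 0,"dy": -0.03,"dz": 0,"roll": 0}

```text
clock: 5.85
tool_pos: [0.4906, -0.019, 0.053]
eef_rot: [0.001, 0.715, 0.699, 0.002]
ft_force: [5.9, 2.3, -5.3]
finger_gap: 0.01
gripper_force: 30.0
```

>>> drive_tool:
  motion:
    - {"gripper": -1,"dx": 0,"dy": -0.02,"dz": 0,"roll": 0}
    - {"gripper": -1,"dx": 0,"dy": -0.02,"dz": 0,"roll": 0}
    - {"gripper": -1,"dx": 0,"dy": -0.01,"dz": 0,"roll": 0}
    - {"gripper": -1,"dx": 0,"dy": 0,"dz": 0,"roll": 0}

```text
clock: 6.25
tool_pos: [0.478, -0.0186, 0.053]
eef_rot: [0.0, 0.715, 0.699, 0.002]
ft_force: [4.3, 3.4, -4.1]
finger_gap: 0.0102
gripper_force: 30.0
```

>>> drive_tool:
  motion:
    - {"gripper": -1,"dx": 0,"dy": -0.015,"dz": 0,"roll": 0}
    - {"gripper": -1,"dx": 0,"dy": -0.015,"dz": 0,"roll": 0}
    - {"gripper": -1,"dx": 0,"dy": -0.01,"dz": 0,"roll": 0}
    - {"gripper": -1,"dx": 0,"dy": 0,"dz": 0,"roll": 0}

```text
clock: 6.65
tool_pos: [0.4694, -0.0184, 0.053]
eef_rot: [0.001, 0.715, 0.699, 0.003]
ft_force: [7.1, 3.0, -7.9]
finger_gap: 0.0103
gripper_force: 30.0
```

>>> drive_tool:
  motion:
    - {"gripper": -1,"dx": 0,"dy": -0.01,"dz": 0,"roll": 0}
    - {"gripper": -1,"dx": 0,"dy": -0.01,"dz": 0,"roll": 0}
    - {"gripper": -1,"dx": 0,"dy": 0,"dz": 0,"roll": 0}

```text
clock: 6.95
tool_pos: [0.4695, -0.0184, 0.0531]
eef_rot: [0.005, 0.715, 0.699, 0.007]
ft_force: [21.6, 4.5, -16.8]
finger_gap: 0.01
gripper_force: 30.0
```

At the stop: travel 0.166 m, and force is rising. Relax, release and rise.

>>> drive_tool:
  motion:
    - {"gripper": -1,"dx": 0,"dy": 0.02,"dz": 0,"roll": 0}
    - {"gripper": -1,"dx": 0,"dy": 0,"dz": 0,"roll": 0}
    - {"gripper": -0.4,"dx": 0,"dy": 0,"dz": 0,"roll": 0}
    - {"gripper": -0.4,"dx": 0,"dy": 0,"dz": 0,"roll": 0}
    - {"gripper": -0.4,"dx": 0,"dy": 0,"dz": 0,"roll": 0}
    - {"gripper": -0.4,"dx": 0,"dy": 0,"dz": -0.05,"roll": 0}
    - {"gripper": -0.4,"dx": 0,"dy": 0,"dz": -0.1,"roll": 0}
    - {"gripper": -0.4,"dx": 0,"dy": 0,"dz": -0.15,"roll": 0}
    - {"gripper": -0.4,"dx": 0,"dy": 0,"dz": -0.15,"roll": 0}
    - {"gripper": -0.4,"dx": 0,"dy": 0,"dz": -0.15,"roll": 0}

```text
clock: 7.95
tool_pos: [0.467, -0.0196, 0.2056]
eef_rot: [0.0, 0.716, 0.699, 0.0]
ft_force: [1.4, 0.2, 0.5]
finger_gap: 0.0284
gripper_force: 0.0
```

>>> drive_tool:
  motion:
    - {"gripper": -0.3,"dx": 0,"dy": 0,"dz": 0,"roll": -0.095}
    - {"gripper": -0.3,"dx": 0,"dy": 0,"dz": 0,"roll": -0.095}
    - {"gripper": -0.3,"dx": 0,"dy": 0,"dz": 0,"roll": -0.095}
    - {"gripper": -0.3,"dx": 0,"dy": 0,"dz": 0,"roll": -0.095}
    - {"gripper": -0.3,"dx": 0,"dy": 0,"dz": 0,"roll": -0.095}
    - {"gripper": -0.3,"dx": 0,"dy": 0,"dz": 0,"roll": -0.095}
    - {"gripper": -0.3,"dx": 0,"dy": 0,"dz": 0,"roll": -0.095}
    - {"gripper": -0.3,"dx": 0,"dy": 0,"dz": 0,"roll": -0.095}
    - {"gripper": -0.3,"dx": 0,"dy": 0,"dz": 0,"roll": -0.095}
    - {"gripper": -0.3,"dx": 0,"dy": 0,"dz": 0,"roll": -0.095}

```text
clock: 8.95
tool_pos: [0.4673, -0.0196, 0.2043]
eef_rot: [0.001, 0.048, 0.999, -0.0]
ft_force: [0.3, -0.2, -0.1]
finger_gap: 0.033
gripper_force: 0.0
```

>>> drive_tool:
  motion:
    - {"gripper": -0.3,"dx": 0,"dy": 0,"dz": 0,"roll": -0.05}
    - {"gripper": -0.3,"dx": 0,"dy": 0,"dz": 0,"roll": 0}
    - {"gripper": -0.3,"dx": 0,"dy": 0,"dz": 0,"roll": 0}

```text
clock: 9.25
tool_pos: [0.4674, -0.0195, 0.2038]
eef_rot: [0.0, 0.013, 1.0, -0.0]
ft_force: [0.2, 0.5, -0.6]
finger_gap: 0.0329
gripper_force: 0.0
```

Run:
```python
from h import *
s=ctrl.state();print({k:np.round(s[k],4).tolist() for k in('clock','q','tool_pos','eef_rot')})
d=grab('top','top1.png')
im=cv2.cvtColor(d['image'],cv2.COLOR_RGB2HSV).astype(int)
for n,z,lo,hi in(('knob',.048,(0,170,120),(14,255,255)),('foot',.072,(100,120,60),(130,255,255))):
    m=np.all((im>=lo)&(im<=hi),axis=2); m[:120]=0;m[260:]=0;m[:,:290]=0;m[:,390:]=0
    r,c=np.nonzero(m); print(n,len(r), on_z(d,(r.mean(),c.mean()),z).round(4) if len(r) else '')
for cam in('top','scene','wrist'):
    d=grab(cam,cam+'1.png')
    for n,z in(('knob',.048),('foot',.072)):
        for r in ctrl.search_frame(cam,n)[:2]: print(cam,n,round(r['confidence'],2),np.round(r['location']),np.round(on_z(d,r['location'],z),4))
```

```text
{'clock': 9.25, 'q': [-0.163, -0.0977, 1.5581, -0.0001, 1.6802, -1.7083], 'tool_pos': [0.4674, -0.0195, 0.2038], 'eef_rot': [0.0005, 0.0128, 0.9999, -0.0001]}
knob 0 
foot 0 
top foot 0.58 [164. 337.] [ 0.676  -0.0292  0.072 ]
scene knob 0.37 [195. 300.] [ 0.5564 -0.0172  0.048 ]
wrist knob 0.74 [269. 315.] [ 0.5539 -0.0197  0.048 ]
wrist foot 0.44 [292. 317.] [ 0.5694 -0.018   0.072 ]
```

View pics/wrist1.png

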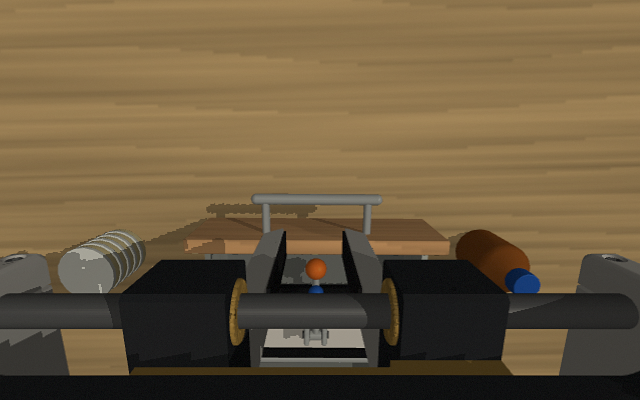

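The wrist view shows the knob at (316,269), with the foot at (316,290) just behind it, centred between the fingers. I move over the foot and down.

>>> drive_tool:
  motion:
    - {"gripper": -0.3,"dx": -0.14,"dy": 0.004,"dz": 0,"roll": 0}
    - {"gripper": -0.3,"dx": -0.14,"dy": 0.004,"dz": 0,"roll": 0}
    - {"gripper": -0.3,"dx": -0.13,"dy": 0,"dz": 0,"roll": 0}
    - {"gripper": -0.3,"dx": 0,"dy": 0,"dz": 0.1,"roll": 0}
    - {"gripper": -0.3,"dx": 0,"dy": 0,"dz": 0.1,"roll": 0}
    - {"gripper": -0.3,"dx": 0,"dy": 0,"dz": 0.1,"roll": 0}
    - {"gripper": -0.3,"dx": 0,"dy": 0,"dz": 0.07,"roll": 0}
    - {"gripper": -0.3,"dx": 0,"dy": 0,"dz": 0,"roll": 0}

```text
clock: 10.55
tool_pos: [0.5678, -0.0195, 0.1068]
eef_rot: [-0.004, 0.012, 1.0, 0.0]
ft_force: [0.7, 0.1, -0.1]
finger_gap: 0.0327
gripper_force: 0.0
```

Run:
```python
from h import *
s=ctrl.state();print({k:np.round(s[k],4).tolist() for k in('clock','tool_pos','eef_rot')})
d=grab('wrist','wrist2.png')
print(proj(d,[(.554,-.0205,.048),(.570,-.0205,.072)]))
for n,z in(('knob',.048),('foot',.072)):
  for r in ctrl.search_frame('wrist',n)[:2]: print(n,round(r['confidence'],2),np.round(r['location']),np.round(on_z(d,r['location'],z),4))
```

```text
{'clock': 10.55, 'tool_pos': [0.5678, -0.0195, 0.1068], 'eef_rot': [-0.0035, 0.0119, 0.9999, 0.0005]}
[[311.97910835 200.19120812]
 [312.35234954 229.83733925]]
knob 0.75 [202. 316.] [ 0.5552 -0.0177  0.048 ]
foot 0.77 [232. 314.] [ 0.5717 -0.0194  0.072 ]
```

View pics/wrist2.png

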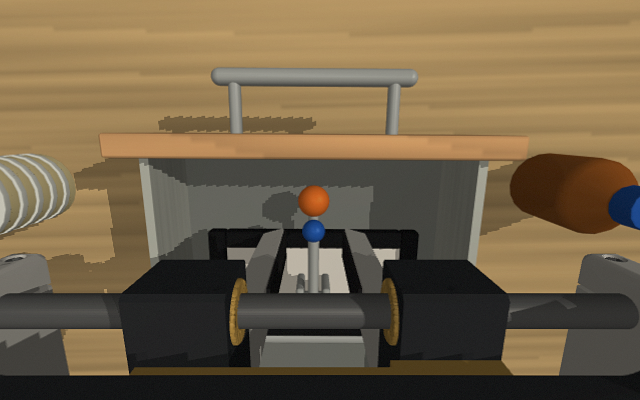

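Foot at (314,232), knob at (316,202), both between the fingers; the foot measures (0.571,-0.0195). I nudge 3 mm, descend and grip.

>>> drive_tool:
  motion:
    - {"gripper": -0.3,"dx": -0.012,"dy": 0,"dz": 0.06,"roll": 0}
    - {"gripper": -0.3,"dx": 0,"dy": 0,"dz": 0.06,"roll": 0}
    - {"gripper": -0.3,"dx": 0,"dy": 0,"dz": 0.06,"roll": 0}
    - {"gripper": -0.3,"dx": 0,"dy": 0,"dz": 0,"roll": 0}
    - {"gripper": -1,"dx": 0,"dy": 0,"dz": 0,"roll": 0}
    - {"gripper": -1,"dx": 0,"dy": 0,"dz": 0,"roll": 0}
    - {"gripper": -1,"dx": 0,"dy": 0,"dz": 0,"roll": 0}
    - {"gripper": -1,"dx": 0,"dy": 0,"dz": 0,"roll": 0}

```text
clock: 11.5
tool_pos: [0.5735, -0.02, 0.0662]
eef_rot: [0.001, 0.012, 1.0, -0.0]
ft_force: [0.6, 0.1, 0.7]
finger_gap: 0.014
gripper_force: 30.0
```

Only a 14 mm gap, so the grip is at the very tips. Reopen, go 6 mm deeper and regrip.

>>> drive_tool:
  motion:
    - {"gripper": -0.4,"dx": 0,"dy": 0,"dz": 0,"roll": 0}
    - {"gripper": -0.4,"dx": 0,"dy": 0,"dz": 0,"roll": 0}
    - {"gripper": -0.4,"dx": 0.004,"dy": 0,"dz": 0.028,"roll": 0}
    - {"gripper": -0.4,"dx": 0,"dy": 0,"dz": 0,"roll": 0}
    - {"gripper": -0.4,"dx": 0,"dy": 0,"dz": 0,"roll": 0}
    - {"gripper": -1,"dx": 0,"dy": 0,"dz": 0,"roll": 0}
    - {"gripper": -1,"dx": 0,"dy": 0,"dz": 0,"roll": 0}
    - {"gripper": -1,"dx": 0,"dy": 0,"dz": 0,"roll": 0}
    - {"gripper": -1,"dx": 0,"dy": 0,"dz": 0,"roll": 0}

```text
clock: 12.4
tool_pos: [0.5721, -0.02, 0.0586]
eef_rot: [0.0, 0.012, 1.0, -0.0]
ft_force: [-0.3, -1.5, 0.4]
finger_gap: 0.0144
gripper_force: 30.0
```

>>> drive_tool:
  motion:
    - {"gripper": -1,"dx": -0.016,"dy": 0,"dz": -0.048,"roll": 0}
    - {"gripper": -1,"dx": -0.025,"dy": 0,"dz": -0.043,"roll": 0}
    - {"gripper": -1,"dx": -0.034,"dy": 0,"dz": -0.037,"roll": 0}
    - {"gripper": -1,"dx": -0.041,"dy": 0,"dz": -0.03,"roll": 0}
    - {"gripper": -1,"dx": -0.046,"dy": 0,"dz": -0.02,"roll": 0}
    - {"gripper": -1,"dx": 0,"dy": 0,"dz": 0,"roll": 0}

```text
clock: 13.0
tool_pos: [0.6142, -0.0213, 0.1041]
eef_rot: [0.001, 0.012, 1.0, -0.0]
ft_force: [0.0, -1.8, -0.4]
finger_gap: 0.0137
gripper_force: 30.0
```

>>> drive_tool:
  motion:
    - {"gripper": -1,"dx": -0.049,"dy": 0,"dz": -0.01,"roll": 0}
    - {"gripper": -1,"dx": -0.05,"dy": 0,"dz": 0,"roll": 0}
    - {"gripper": -1,"dx": -0.049,"dy": 0,"dz": 0.01,"roll": 0}
    - {"gripper": -1,"dx": -0.046,"dy": 0,"dz": 0.02,"roll": 0}
    - {"gripper": -1,"dx": 0,"dy": 0,"dz": 0,"roll": 0}

```text
clock: 13.5
tool_pos: [0.662, -0.0226, 0.0977]
eef_rot: [0.0, 0.012, 1.0, -0.0]
ft_force: [0.2, -3.3, 0.6]
finger_gap: 0.0141
gripper_force: 30.0
```

Run:
```python
from h import *
d=grab('wrist','wrist3.png')
for n,z in(('knob',.048),('foot',.111)):
  for r in ctrl.search_frame('wrist',n)[:2]: print(n,round(r['confidence'],2),np.round(r['location']),np.round(on_z(d,r['location'],z),4))
```

```text
knob 0.56 [ 65. 318.] [ 0.5549 -0.0175  0.048 ]
knob 0.33 [71. 21.] [ 0.5545 -0.2151  0.048 ]
foot 0.92 [252. 316.] [ 0.6619 -0.0211  0.111 ]
foot 0.19 [ 60. 595.] [0.5674 0.114  0.111 ]
```

View pics/wrist3.png

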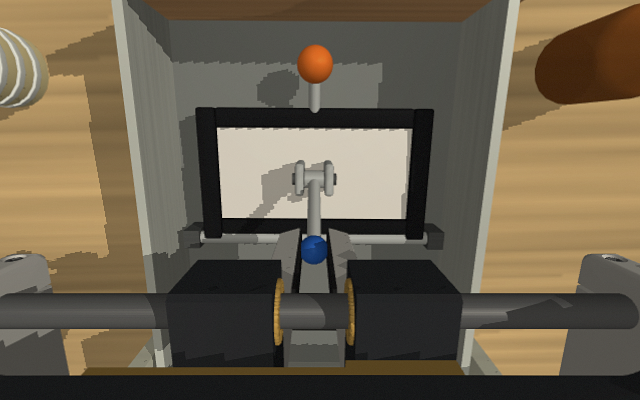

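The panel lies flat and the leg is past centre, foot at (314,250) in the fingers. Release so it drops to the far stop, rise and go over the knob.

>>> drive_tool:
  motion:
    - {"gripper": -0.5,"dx": 0,"dy": 0,"dz": 0,"roll": 0}
    - {"gripper": -0.3,"dx": 0,"dy": 0,"dz": 0,"roll": 0}
    - {"gripper": -0.3,"dx": 0,"dy": 0,"dz": 0,"roll": 0}
    - {"gripper": -0.3,"dx": 0,"dy": 0,"dz": 0,"roll": 0}
    - {"gripper": -0.3,"dx": 0,"dy": 0,"dz": -0.1,"roll": 0}
    - {"gripper": -0.3,"dx": 0,"dy": 0,"dz": -0.1,"roll": 0}
    - {"gripper": -0.3,"dx": 0,"dy": 0,"dz": 0,"roll": 0}

```text
clock: 14.35
tool_pos: [0.6632, -0.022, 0.1529]
eef_rot: [0.004, 0.012, 1.0, -0.0]
ft_force: [0.2, 0.2, 1.3]
finger_gap: 0.0328
gripper_force: 0.0
```

>>> drive_tool:
  motion:
    - {"gripper": -0.3,"dx": 0.11,"dy": 0,"dz": 0,"roll": 0}
    - {"gripper": -0.3,"dx": 0.11,"dy": 0,"dz": 0,"roll": 0}
    - {"gripper": -0.3,"dx": 0.11,"dy": 0,"dz": 0,"roll": 0}
    - {"gripper": -0.3,"dx": 0.1,"dy": 0,"dz": 0,"roll": 0}
    - {"gripper": -0.2,"dx": 0,"dy": 0,"dz": 0,"roll": 0}
    - {"gripper": -0.2,"dx": 0,"dy": 0,"dz": 0,"roll": 0}
    - {"gripper": -0.2,"dx": 0,"dy": 0,"dz": 0,"roll": 0}

```text
clock: 15.05
tool_pos: [0.5542, -0.0195, 0.1476]
eef_rot: [0.0, 0.012, 1.0, 0.0]
ft_force: [-0.0, 0.9, -0.2]
finger_gap: 0.0377
gripper_force: 0.0
```

Run:
```python
from h import *
s=ctrl.state();print({k:np.round(s[k],4).tolist() for k in('clock','tool_pos','eef_rot')})
d=grab('wrist','wrist4.png')
for n,z in(('knob',.048),('foot',.101)):
  for r in ctrl.search_frame('wrist',n)[:2]: print(n,round(r['confidence'],2),np.round(r['location']),np.round(on_z(d,r['location'],z),4))
d=grab('top','top4.png'); print('top expect foot',proj(d,[(.673,-.022,.101),(.554,-.0195,.048)]))
for n,z in(('knob',.048),('foot',.101)):
  for r in ctrl.search_frame('top',n)[:2]: print(n,round(r['confidence'],2),np.round(r['location']),np.round(on_z(d,r['location'],z),4))
d=grab('scene'); p=proj(d,[(.63,-.02,.08)])[0].astype(int)
c=d['image'][p[1]-60:p[1]+60,p[0]-80:p[0]+80]
cv2.imwrite('pics/scene4.png',cv2.resize(c[:,:,::-1],None,fx=5,fy=5,interpolation=cv2.INTER_CUBIC))
```

```text
{'clock': 15.05, 'tool_pos': [0.5542, -0.0195, 0.1476], 'eef_rot': [0.0001, 0.0118, 0.9999, 0.0001]}
knob 0.97 [204. 314.] [ 0.5531 -0.0194  0.048 ]
foot 0.79 [361. 313.] [ 0.672  -0.0225  0.101 ]
top expect foot [[333.88538623 161.85209594]
 [333.34950931 218.32984661]]
foot 0.34 [221. 442.] [ 0.5389 -0.2508  0.101 ]
```

View pics/scene4.png

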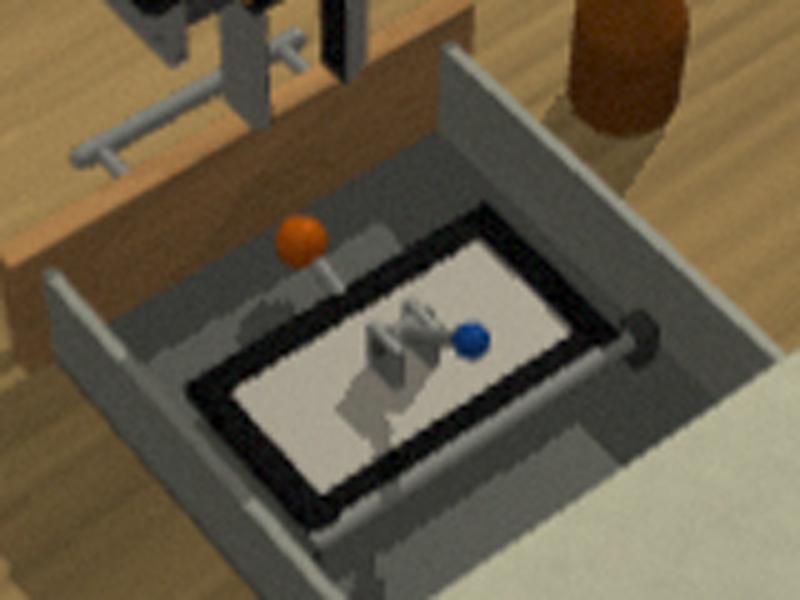

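The foot is at its far stop (measured x 0.672, as expected) with the panel flat. Descend on the knob and grip.

>>> drive_tool:
  motion:
    - {"gripper": -0.2,"dx": 0,"dy": 0,"dz": 0.1,"roll": 0}
    - {"gripper": -0.2,"dx": 0,"dy": 0,"dz": 0.1,"roll": 0}
    - {"gripper": -0.2,"dx": 0,"dy": 0,"dz": 0.1,"roll": 0}
    - {"gripper": -0.2,"dx": 0,"dy": 0,"dz": 0.1,"roll": 0}
    - {"gripper": -0.2,"dx": 0,"dy": 0,"dz": 0.06,"roll": 0}
    - {"gripper": -0.2,"dx": 0,"dy": 0,"dz": 0,"roll": 0}
    - {"gripper": -1,"dx": 0,"dy": 0,"dz": 0,"roll": 0}
    - {"gripper": -1,"dx": 0,"dy": 0,"dz": 0,"roll": 0}
    - {"gripper": -1,"dx": 0,"dy": 0,"dz": 0,"roll": 0}
    - {"gripper": -1,"dx": 0,"dy": 0,"dz": 0,"roll": 0}

```text
clock: 16.4
tool_pos: [0.5548, -0.0195, 0.0345]
eef_rot: [0.002, 0.012, 1.0, -0.0]
ft_force: [1.3, 0.7, 1.7]
finger_gap: 0.0221
gripper_force: 30.0
```

>>> drive_tool:
  motion:
    - {"gripper": -1,"dx": -0.007,"dy": 0,"dz": -0.05,"roll": 0}
    - {"gripper": -1,"dx": -0.012,"dy": 0,"dz": -0.049,"roll": 0}
    - {"gripper": -1,"dx": -0.017,"dy": 0,"dz": -0.047,"roll": 0}
    - {"gripper": -1,"dx": -0.022,"dy": 0,"dz": -0.045,"roll": 0}
    - {"gripper": -1,"dx": -0.026,"dy": 0,"dz": -0.043,"roll": 0}
    - {"gripper": -1,"dx": -0.03,"dy": 0,"dz": -0.04,"roll": 0}
    - {"gripper": -1,"dx": -0.034,"dy": 0,"dz": -0.037,"roll": 0}
    - {"gripper": -1,"dx": -0.038,"dy": 0,"dz": -0.033,"roll": 0}
    - {"gripper": -1,"dx": 0,"dy": 0,"dz": 0,"roll": 0}

```text
clock: 17.3
tool_pos: [0.6001, -0.0209, 0.1203]
eef_rot: [-0.001, 0.012, 1.0, -0.0]
ft_force: [-2.0, -0.9, -0.6]
finger_gap: 0.0222
gripper_force: 30.0
```

>>> drive_tool:
  motion:
    - {"gripper": -1,"dx": -0.041,"dy": 0,"dz": -0.029,"roll": 0}
    - {"gripper": -1,"dx": -0.043,"dy": 0,"dz": -0.025,"roll": 0}
    - {"gripper": -1,"dx": -0.046,"dy": 0,"dz": -0.021,"roll": 0}
    - {"gripper": -1,"dx": -0.048,"dy": 0,"dz": -0.016,"roll": 0}
    - {"gripper": -1,"dx": -0.049,"dy": 0,"dz": -0.011,"roll": 0}
    - {"gripper": -1,"dx": -0.05,"dy": 0,"dz": -0.006,"roll": 0}
    - {"gripper": -1,"dx": -0.05,"dy": 0,"dz": -0.001,"roll": 0}
    - {"gripper": -1,"dx": -0.05,"dy": 0,"dz": 0.004,"roll": 0}
    - {"gripper": -1,"dx": 0,"dy": 0,"dz": 0,"roll": 0}
    - {"gripper": -1,"dx": 0,"dy": 0,"dz": 0,"roll": 0}

```text
clock: 18.3
tool_pos: [0.6945, -0.0238, 0.1479]
eef_rot: [0.001, 0.012, 1.0, -0.001]
ft_force: [-1.4, -1.9, 5.0]
finger_gap: 0.0223
gripper_force: 30.0
```

Run:
```python
from h import *
s=ctrl.state();print({k:np.round(s[k],4).tolist() for k in('clock','tool_pos','ft_force','gripper_force')})
d=grab('scene'); p=proj(d,[(.66,-.02,.1)])[0].astype(int)
for n,z in(('drawer_handle',.07),('knob',.161),('foot',.04),('media_bottle',.05),('dishes',.035)):
  for r in ctrl.search_frame('scene',n)[:1]: print(n,round(r['confidence'],2),np.round(r['location']),np.round(on_z(d,r['location'],z),4))
c=d['image'][p[1]-75:p[1]+75,p[0]-100:p[0]+100]
cv2.imwrite('pics/scene5.png',cv2.resize(c[:,:,::-1],None,fx=4,fy=4,interpolation=cv2.INTER_CUBIC))
d=grab('wrist','wrist5.png')
for n,z in(('knob',.161),('foot',.06),('drawer_handle',.07)):
  for r in ctrl.search_frame('wrist',n)[:1]: print('w',n,round(r['confidence'],2),np.round(r['location']),np.round(on_z(d,r['location'],z),4))
```

```text
{'clock': 18.3, 'tool_pos': [0.6945, -0.0238, 0.1479], 'ft_force': [-1.445, -1.8724, 5.011], 'gripper_force': 30.0012}
drawer_handle 0.78 [220. 305.] [ 0.63   -0.0628  0.07  ]
knob 0.48 [202. 343.] [ 0.6956 -0.0181  0.161 ]
media_bottle 0.43 [159. 372.] [0.5822 0.1819 0.05  ]
dishes 0.71 [256. 209.] [ 0.5551 -0.262   0.035 ]
w knob 0.86 [253. 314.] [ 0.6949 -0.0236  0.161 ]
```

View pics/scene5.png

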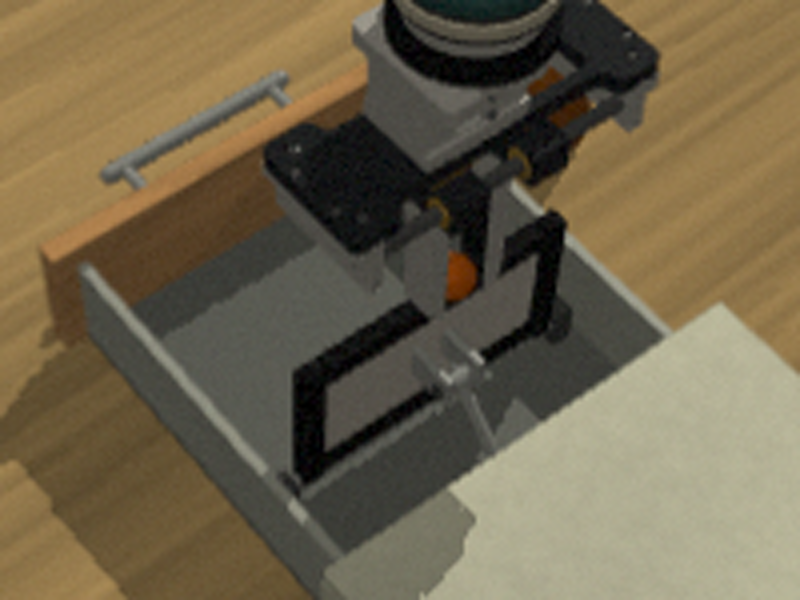

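View pics/wrist5.png

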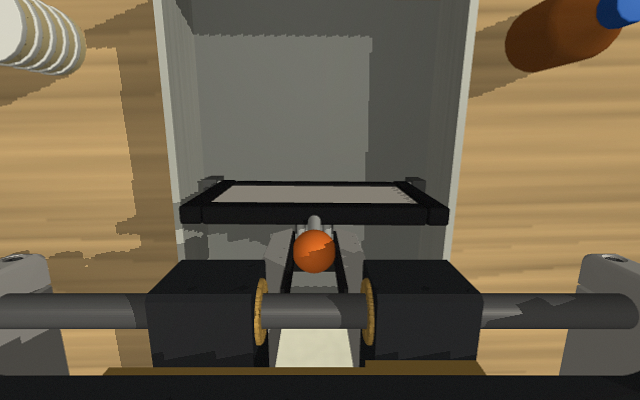

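The panel stands upright with the knob between the fingers at wrist pixel (314,253), and the leg points back to the step. I check from the handle that the drawer has not been pushed in, at scene-crop ends (112,175) and (283,82).

Run:
```python
from h import *
d=grab('scene'); o=proj(d,[(.66,-.02,.1)])[0].astype(int)-[100,75]
a,b=[on_z(d,(o[1]+v/4,o[0]+u/4),.07) for u,v in((112,175),(283,82))]
print('handle',a,b,(a+b)/2,'at stop: .4695,-.0185')
# panel free-edge corners in crop (back face upper corners)
X=np.array([1,-.024,0]);Y=np.array([.024,1,0]);K=np.array([.5545,-.0195,0])
H=K+.125*X+[0,0,.036]
for t in(1.4,1.5,1.6):
  for s in(-.085,.085):
    q=[H+Y*s+X*(-.098*np.cos(t)+h*np.sin(t))+np.array([0,0,.098*np.sin(t)+h*np.cos(t)]) for h in(-.006,.006)]
    print(t,s,((proj(d,q)-o)*4).round().tolist())
s=ctrl.state();print({k:np.round(s[k],4).tolist() for k in('clock','tool_pos','ft_force','joint_vel')})
```

```text
handle [ 0.4727511  -0.07468069  0.07      ] [0.4780073  0.04415664 0.07      ] [ 0.4753792  -0.01526202  0.07      ] at stop: .4695,-.0185
1.4 -0.085 [[264.0, 346.0], [278.0, 359.0]]
1.4 0.085 [[524.0, 183.0], [539.0, 194.0]]
1.5 -0.085 [[275.0, 357.0], [290.0, 372.0]]
1.5 0.085 [[537.0, 192.0], [552.0, 205.0]]
1.6 -0.085 [[287.0, 369.0], [302.0, 385.0]]
1.6 0.085 [[549.0, 203.0], [565.0, 217.0]]
{'clock': 18.85, 'tool_pos': [0.6941, -0.0238, 0.148], 'ft_force': [-1.0715, -1.8022, 4.9075], 'joint_vel': [0.0, -0.0003, 0.0003, -0.0006, 0.0003, -0.002]}
```

```bash
python3 -c "
from station import ctrl
print(ctrl.close_job())"
```

```text
the job is handed in; nothing more can be done
None
```

I handed the job in with the drawer pulled to its stop, the kickstand flipped to its far stop before the lift, and the panel held upright (about 1.55–1.6 rad) by its knob. The last image check put the drawer within about 6 mm of the stop, and neither the dishes nor the bottle was touched; the hand-in returned no verdict.

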